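# Latch the tool bay's gate open

### The arm

A 7-joint arm with a two-finger parallel gripper is mounted at the origin on the work surface. World frame = base frame: x ahead of the robot, y to its left, z up, the work surface at z = 0. Lengths are in m, angles in rad, forces in N, time in s.
With the tool pointing down it reaches from about 0.4 to 0.875 m from the base axis. Payload 19.3 kg.
Tool frame: the origin (TCP) lies midway between the tips of the shut fingers; the grasp point (between the pads) lies 19 mm behind it; z points along the fingers, y is the line along which they close (so a half turn about z gives the same grasp; the last joint's range is limited). The gripper opens to 85 mm and grips with 20 to 120 N. Pads are 22 mm wide; open, the fingers measure 114 mm over their backs; the gripper's body (76 mm by 85 mm) begins 54 mm behind the grasp point. The pads swing forward as they close: fully open they stand 13 mm farther back than shut.
Start: joints at [1.23, 0.521, -0.036, 1.599, 0.021, 1.021, -0.113], TCP at [0.167, -0.602, 0.231] pointing down, gripper open.
Joint ranges: [-2.91, 2.91], [-0.3, 2.13], [-1.5, 1.42], [0.17, 2.43], [-1.26, 4.41], [0.16, 1.93], [-2.52, 2.52]. Speed limits (rad/s): [1.89, 1.89, 2.39, 2.39, 3.01, 3.01, 3.01].

### API

Orientations are given as [roll, pitch, yaw] about the fixed x, y, z axes, in that order (R = Rz(yaw) Ry(pitch) Rx(roll)).
In Python, from workcell import * gives the robot as it stands. The module is installed in compiled form; this text tells all that it offers.
- The arm moves only by the tool play_rows, never from a script. Its argument "deltas" is a list of rows, each a list of 7 numbers: the shift along the tool's x, y, z in units of 500 mm (1.0 is 500 mm), then the turn, a rotation vector about the tool's x, y, z in units of 120 degrees (1.0 is 120 degrees), then the closure, from 0 (fully open) to 1 (shut). A call has 1 to 10 rows; each row is the pose to reach, as a shift and turn from the pose commanded when the call began, along the tool's axes at that moment; what a row does not reach only later rows make up. A row lasts 1/10 s, in which the tool goes at most 50 mm and 8.59 degrees, less where a joint would pass 70% of its speed; a pose out of reach is approached as far as the arm can. A call with a number of a shift or a turn outside -1 to 1 is refused whole. A call with a gripper value outside its range is refused whole. The fingers move at their own pace and stop on an object; "newtons" is the grip in N (left out, the last holds). Time passes only in rows, so rows that repeat a pose let the fingers close. It gives the time, the measured TCP pose, the force, the opening and the grip force at its end, in the units of the state.
- observe(): the state, without advancing time (a new reading comes with each control period).
- grab_frame(name): name is "scene" or "top" or "wrist"; returns the picture (480x640x3 uint8, red, green, blue); there is no depth.
- get_calibration(name): a dict with "fovy" (degrees; the focal length in pixels is half the picture's height over the tangent of half this angle, whatever the lens; pixels are square), "cx", "cy" (the principal point, pixels), "xyz" and "rotation" of the camera in the world. Camera axes: x right, y down, z forward; pixel columns grow to the right and rows downward; lengths in m; the calibration is good to about 2 mm. The wrist camera is an equidistant fisheye: a pixel r from the principal point sees the ray r / f radians off the axis. A picture is of the moment at which its call begins: read the wrist's pose just before it. get_calibration takes no time and is no camera call; for the wrist camera it gives the pose at the moment of the call.
- job_done(): hands the job in; it is judged then, once.
The state is a dict: "clock": time; "qpos": joint angles; "qd": joint speeds; "joint_efforts": joint torques, N m; "position": TCP position; "tool_rot": TCP orientation; "force": force on the tool from outside, world axes, zero at the start; "moment": the same for the moment, N m; "grip_width": finger opening in m; "finger_force": force on a finger pad.
Only numpy, scipy, OpenCV 4.12 (cv2) and the standard library are available. Lean on these libraries where they do the work, as an engineer would, in place of code of your own. Each camera call takes 0.05 s, during which the arm holds its last target. There are 200 camera calls.

### The job

Open the tool bay for the day: lift the latch bar out of the catch that keeps the little gate shut, swing the gate round to the hold-open post, press it gently against the post's spring buffer with the bar raised, and drop the bar behind the lip so that the gate stays latched open. Press only as hard as the buffer needs, never ram the post, and leave the other tools and the jar where they lie.

Things in the scene. Friction and masses are not known exactly. Their poses are not given: they have to be found in the camera images.
- tool_bay: Open plywood and pine tray, about 310 mm deep, 290 mm wide, walls 100 mm high. Origin: on the table, under the gate's hinge axis. Its -y points along the shut gate from the hinge to the shut catch; -x is the side to which the gate opens, z up; the tray lies to +x.
- gate_hinge (a point): Point on the vertical hinge axis of the gate, 150 mm above the table, which is the height of the latch bar's centre line when it is down. Same axes as tool_bay.
- gate (a joint): Gate angle in rad about its vertical hinge: 0 shut, growing clockwise seen from above, hard stop at 1.45. Slatted pine gate 195 mm long from the hinge, 18 mm thick, 20 to 132 mm above the table, about 0.5 kg. The hinge is a little stiff (about 0.1 N m): the gate stays where it is left.
- shut_catch (a point): Place of the bar_tip point in the shut catch, 225 mm from the hinge axis and 150 mm above the table, same axes as tool_bay. The catch is a fixed steel U notch, 12 mm wide across the gate, with lips whose tops are 160 mm above the table.
- latch_bar: Dark steel bar, 10 mm thick, 16 mm high, along the gate's top in the gate's plane, reaching 240 mm from the hinge axis. Origin: its pivot, 30 mm from the hinge axis, 150 mm above the table. Own -y points to its tip. It pivots about its own x (normal to the gate) from level (down, on a stop) to 0.4 rad tip up, weighs about 0.26 kg and falls by itself. About 0.10 rad up it clears the lips.
- latch_knob (a point): Grip point on the axis of the round upright steel knob on the latch bar, which is 18 mm across and spans 8 to 62 mm above the bar's centre line. The point is 165 mm from the hinge axis (135 mm from the bar's pivot), 45 mm above the bar's centre line (195 mm above the table when down). Free all round, gripped from above; it tilts with the bar.
- bar_tip (a point): Point on the bar's centre line near its end, which goes into the catches: 225 mm from the hinge axis, 195 mm from the pivot, 150 mm above the table when the bar is down.
- hold_post: Hold-open post: pine block 38 by 75 mm, 122 mm high, with a steel keeper on top. It stands where the gate has opened about 1.25 rad. Origin: on the table under the nominal place of the bar's end. Its +y is the way the gate's end moves as it opens, +x points to the hinge. On the keeper, along +y: a square lip, a rubber buffer on a spring, a back plate.
- hold_notch (a point): Nominal place of the bar_tip point once dropped into the keeper, 150 mm above the table, same axes as hold_post. The keeper (lip and buffer together) is bolted in slots and really sits anywhere up to 16 mm before or beyond this along y: not measured, and fixed in use.
- keeper_lip (a point): Nominal middle of the lip's top edge nearest the buffer (shifted along y like the keeper): 5.5 mm before hold_notch, 160 mm above the table. The lip is 26 mm thick along the swing, 16 mm wide, and blocks a lowered bar. The bar must pass over it raised and drop between lip and buffer.
- buffer_face (a point): Nominal middle of the relaxed buffer's face (shifted like the keeper), 5.5 mm beyond the lip; 140 to 202 mm above the table. The 10 mm bar must push it back 5 to 6 mm to drop in. It pushes the bar's end with 1.2 N at first touch, 1.2 N more per mm (5 mm: 7.2 N), plus 0.6 N per 10 mm/s of speed; keep the raised bar under 12 N. Felt at the knob: about 1.4 times that + 0.6 N hinge friction.
- hammer_a_end (a point): Handle end of a hammer with wooden handle, 260 mm long, lying in the bay (floor 9 mm above the table) along the bay's x, head away from the gate; bystander.
- hammer_b_end (a point): Handle end of a second such hammer beside the first; bystander.
- screw_jar: Glass jar with steel cap, 60 mm wide, 80 mm high, standing outside the swing of the gate; bystander. Origin: middle of its foot.
- wrench: Flat steel wrench, 180 mm, lying on the table beside the bay; bystander.
- screwdriver: Screwdriver with wooden handle, 200 mm, lying to the right; bystander. Origin: middle of its length, underside.
- tape_measure: Black and steel tape measure, 70 by 40 by 62 mm, standing to the right; bystander.
- mallet: Rubber mallet, 300 mm long, head 64 mm thick, lying to the left; bystander.

How it is judged:
On the way, in this order (a step that is already met when the one before it is completed fails the run):
1. the bar is lifted clear of the shut catch while the gate is still shut (height (world z) of bar_tip above 0.169 m and value of joint gate below 0.1 rad), for 0.1 s.
2. the gate has been swung open towards the hold-open post (value of joint gate above 0.9 rad), for 0.1 s.
At the end, for the whole second after the job is handed in: The gate stands open at the hold-open post with its bar down (tip point within 7 mm of its lowered height) between the keeper's lip and buffer (within 18.5 mm of the nominal notch along the swing), at rest (z of bar_tip in the frame of hold_notch below 0.007 m and y of bar_tip in the frame of hold_notch between -0.0185 and 0.0185 m and velocity of joint gate between -0.05 and 0.05 rad/s); the robot touches nothing.
It fails at once if the raised bar is pressed on the hold-open post (buffer or lip) with more than 12 N (contact force between latch_bar and hold_post above 12 N and z of bar_tip in the frame of hold_notch above 0.012 m).
It fails at once if the bar is rammed against the hold-open post with more than 30 N, raised or lowered (contact force between latch_bar and hold_post above 30 N).
It fails at once if a bystanding tool or the jar is moved more than 20 mm (distance of any of hammer_a_end, hammer_b_end, screw_jar, wrench, screwdriver, tape_measure, mallet from where it was at the start of the episode above 0.02 m).
It also fails if it takes over 72 s, if anything falls off the work surface, if the arm or the gripper's body presses on something with over 40 N, if the wrist force passes 120 N, or if a joint passes its speed limit or range.

## Working session

There is one attempt and no reset: what is moved stays moved. The work goes in short steps, Python scripts to look and compute and a tool call to move; the robot and the scene stay as the last step left them, time stands still between calls to the robot, and variables do not carry over. Pictures are saved under pics/ and viewed, at most 10 in all, crops included, and the job is handed in when it is done.

Besides the shell and the picture viewer there is one more tool, called after "Request:" by a JSON object that holds its "method" and its "body". play_rows: Moves the arm, as the interface text tells. Its arguments: {"type":"object","properties":{"deltas":{"type":"array"},"newtons":{"type":"number"}},"required":["deltas"]}

```bash
mkdir -p pics; cat > h.py <<'E'
from workcell import *
import numpy as np, cv2
def cal(n):
    c=get_calibration(n); c['f']=240/np.tan(np.radians(c['fovy'])/2); c['R']=np.array(c['rotation']).reshape(3,3); c['t']=np.array(c['xyz']); return c
def ray(c,u,v,fish=False):
    x,y=(u-c['cx']),(v-c['cy'])
    if fish:
        r=np.hypot(x,y); th=r/c['f']; d=np.array([x/r*np.sin(th),y/r*np.sin(th),np.cos(th)]) if r>0 else np.array([0,0,1.])
    else: d=np.array([x/c['f'],y/c['f'],1])
    d=c['R']@d; return d/np.linalg.norm(d)
def onz(c,u,v,z,fish=False):
    d=ray(c,u,v,fish); return c['t']+d*(z-c['t'][2])/d[2]
def tri(rs):
    A=np.zeros((3,3));b=np.zeros(3)
    for o,d in rs:
        P=np.eye(3)-np.outer(d,d);A+=P;b+=P@o
    x=np.linalg.solve(A,b); return x,[np.linalg.norm((np.eye(3)-np.outer(d,d))@(x-o)) for o,d in rs]
def proj(c,p,fish=False):
    q=c['R'].T@(np.array(p)-c['t'])
    if fish:
        r=np.hypot(q[0],q[1]);th=np.arctan2(r,q[2]);return c['cx']+c['f']*th*q[0]/r,c['cy']+c['f']*th*q[1]/r
    return c['cx']+c['f']*q[0]/q[2],c['cy']+c['f']*q[1]/q[2]
E
python3 - <<'E'
from h import *
for n in("scene","top","wrist"):
    c=cal(n); im=grab_frame(n); cv2.imwrite(f'pics/{n}0.png',im[:,:,::-1]); print(n,c['fovy'],c['cx'],c['cy'],c['t'],c['R'].round(3).tolist())
print(observe())
E
```

```text
Traceback (most recent call last):
  File "h.py", line 4, in cal
    c=get_calibration(n); c['f']=240/np.tan(np.radians(c['fovy'])/2); c['R']=np.array(c['rotation']).reshape(3,3); c['t']=np.array(c['xyz']); return c
                                                                             ~~~~~~~~~~~~~~~~~~~~~~~~~~~~~~~^^^^^
ValueError: cannot reshape array of size 3 into shape (3,3)
```

Rotation is roll-pitch-yaw.

```bash
sed -i "s/c\['R'\]=np.array(c\['rotation'\]).reshape(3,3)/c['R']=Rotation.from_euler('xyz',c['rotation']).as_matrix()/; 2a from scipy.spatial.transform import Rotation" h.py
python3 - <<'E'
from h import *
for n in("scene","top","wrist"):
    c=cal(n); im=grab_frame(n); cv2.imwrite(f'pics/{n}0.png',im[:,:,::-1]); print(n,c['fovy'],c['cx'],c['cy'],c['t'],c['R'].round(3).tolist())
print(observe())
E
```

```text
scene 46.17262648200593 319.576772693243 246.2640526173415 [ 1.68406989 -0.35700617  1.10969731] [[0.303, 0.596, -0.744], [0.953, -0.175, 0.248], [0.018, -0.784, -0.621]]
top 49.1375162556049 323.1527039700429 239.87210298747195 [0.27420579 0.02878353 1.32630872] [[-0.011, -0.975, 0.221], [-1.0, 0.01, -0.005], [0.003, -0.221, -0.975]]
wrist 65.70646984690485 320.9152848857267 237.1433288850381 [ 0.23947871 -0.58199818  0.37353704] [[0.268, -0.92, -0.286], [-0.963, -0.256, -0.079], [-0.001, 0.297, -0.955]]
{'clock': 0.15, 'qpos': array([ 1.22981162,  0.52184243, -0.03629961,  1.59990037,  0.02120849,
        1.02107875, -0.1128173 ]), 'qd': array([ 1.83201669e-03, -2.45668064e-03, -6.91579399e-05, -3.86377718e-04,
        3.57228509e-04,  1.91614454e-03,  7.02397462e-04]), 'joint_efforts': array([ 1.97127170e-03, -9.27380490e+01,  1.98062964e+00, -3.70051324e+01,
        1.79795368e-02,  6.47402660e-03, -6.72847386e-05]), 'position': array([ 0.16706347, -0.60198938,  0.23087151]), 'tool_rot': array([-3.14075236e+00,  7.76770001e-05,  2.70735860e-01]), 'force': array([-0.07350685, -0.2246314 , -0.8649256 ]), 'moment': array([-0.02161439, -0.02423899,  0.02180098]), 'finger_force': 0.0, 'grip_width': 0.08549729745778713}
```

View pics/scene0.png

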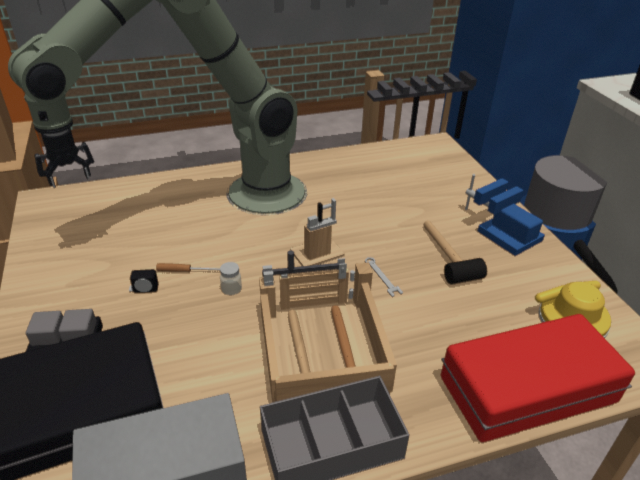

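View pics/top0.png

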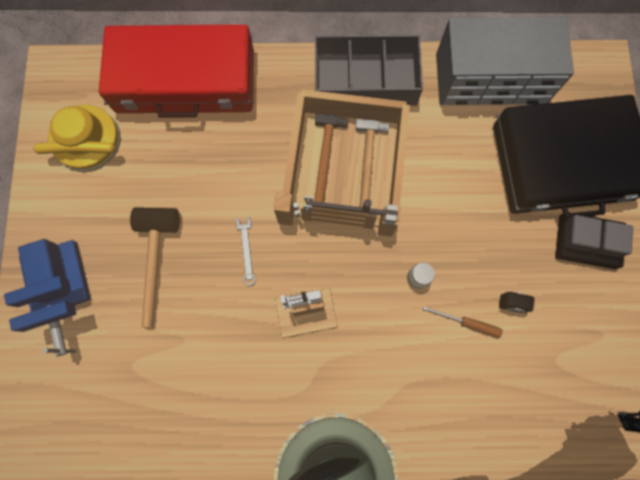

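The scene view shows the latch bar from (265,272) to (345,268), with its knob at (290,262). The post keeper is near (320,215). In the top view the knob is at (367,205), the bar runs (310,205)–(390,213), and the keeper is near (303,298). I'll make an enlarged composite of both.

```bash
python3 - <<'E'
import cv2,numpy as np
s=cv2.imread('pics/scene0.png');t=cv2.imread('pics/top0.png')
a=cv2.resize(s[190:310,250:370],(400,400),interpolation=cv2.INTER_CUBIC)
b=cv2.resize(t[190:340,270:410],(373,400),interpolation=cv2.INTER_CUBIC)
cv2.imwrite('pics/c1.png',np.hstack([a,b]))
E
```

```text
(no output)
```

View pics/c1.png

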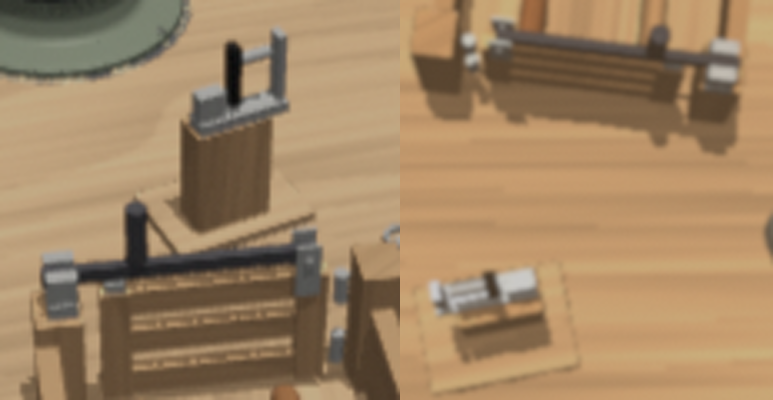

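The composite shows the knob top at scene (290.8,251.5) / top (366.8,201.5). The black buffer is at scene (319.9,203) / top (303.8,296), with the lip on its hinge-closed side. Next I'll triangulate these points and the bar direction.

```bash
python3 - <<'E'
from h import *
s,t=cal('scene'),cal('top')
S=lambda x,y:(250+x/3.333,190+y/3.333)
T=lambda x,y:(270+(x-400)/2.664,190+y/2.667)
def tr(n,a,b):
    x,e=tri([(s['t'],ray(s,*S(*a))),(t['t'],ray(t,*T(*b)))]);print(n,x.round(4),np.round(e,4));return x
k=tr('knobtop',(136,206),(658,31))
tr('buffertop',(233,43),(490,275))
for n,p,z in(('barL',(515,40),.158),('barR',(700,57),.158)):print(n,onz(t,*T(*p),z).round(4))
for n,p,z in(('barL',(285,254),.155),('barR',(85,272),.155)):print(n,'scene',onz(s,*S(*p),z).round(4))
print('knob z.212',onz(t,*T(658,31),.212),onz(s,*S(136,206),.212))
print('lip edge top',onz(t,*T(505,282),.160),'buf base top@.202',onz(t,*T(490,275),.202), 'scene buf', onz(s,*S(233,43),.202))
E
```

```text
knobtop [ 0.6116 -0.0753  0.2136] [0.0006 0.0006]
buffertop [0.4114 0.0653 0.2064] [0.0002 0.0002]
barL [0.6217 0.0448 0.158 ]
barR [ 0.6048 -0.1156  0.158 ]
barL scene [0.6319 0.0388 0.155 ]
barR scene [ 0.6084 -0.1168  0.155 ]
knob z.212 [ 0.61223913 -0.07483218  0.212     ] [ 0.60941981 -0.0754088   0.212     ]
lip edge top [0.41111711 0.05447514 0.16      ] buf base top@.202 [0.41195391 0.06560541 0.202     ] scene buf [0.40512157 0.06713667 0.202     ]
```

```bash
cat >> h.py <<'E'
def delta(p,rpy,start=None):
    o=observe(); p0,r0=(o['position'],o['tool_rot']) if start is None else start
    R0=Rotation.from_euler('xyz',r0); R1=Rotation.from_euler('xyz',rpy)
    return np.r_[R0.inv().apply(np.array(p)-p0)/.5,(R0.inv()*R1).as_rotvec()/np.radians(120)].round(4).tolist()
E
python3 - <<'E'
from h import *
print(delta([.167,-.602,.31],[3.1416,0,.27]))
print(delta([.40,-.33,.31],[3.1416,0,.86]))
E
```

```text
[-0.0001, -0.0001, -0.1583, -0.0004, 0.0, 0.0004]
[0.5944, -0.3997, -0.158, -0.0004, -0.0001, -0.2814]
```

Request:
{"method": "play_rows", "body": {"deltas": [[0,0,-0.1,0,0,0,0],[0.05,-0.03,-0.158,0,0,0,0],[0.594,-0.4,-0.158,0,0,-0.28,0],[0.594,-0.4,-0.158,0,0,-0.28,0],[0.594,-0.4,-0.158,0,0,-0.28,0],[0.594,-0.4,-0.158,0,0,-0.28,0],[0.594,-0.4,-0.158,0,0,-0.28,0],[0.594,-0.4,-0.158,0,0,-0.28,0],[0.594,-0.4,-0.158,0,0,-0.28,0],[0.594,-0.4,-0.158,0,0,-0.28,0]]}}

```text
clock: 1.15
position: [0.4025, -0.3266, 0.3104]
tool_rot: [-3.142, -0.001, 0.863]
force: [0.3, -0.8, 0.5]
grip_width: 0.0853
finger_force: 0.0
```

```bash
python3 - <<'E'
from h import *
o=observe();print(o['position'],o['tool_rot'],o['qpos'])
print(delta([.611,-.075,.30],[3.1416,0,1.45]))
E
```

```text
[ 0.40248203 -0.32655106  0.3103685 ] [-3.14158569e+00 -1.33733465e-03  8.63086157e-01] [ 0.80866292  0.28198494 -0.30174109  1.76527947  0.09108439  1.10786121
 -0.23028883]
[0.6534, -0.0102, 0.0216, 0.0002, -0.0006, -0.2802]
```

Request:
{"method": "play_rows", "body": {"deltas": [[0.653,-0.01,0.02,0,0,-0.28,0],[0.653,-0.01,0.02,0,0,-0.28,0],[0.653,-0.01,0.02,0,0,-0.28,0],[0.653,-0.01,0.02,0,0,-0.28,0],[0.653,-0.01,0.02,0,0,-0.28,0],[0.653,-0.01,0.02,0,0,-0.28,0],[0.653,-0.01,0.02,0,0,-0.28,0],[0.653,-0.01,0.02,0,0,-0.28,0],[0.653,-0.01,0.02,0,0,-0.28,0]]}}

```text
clock: 2.05
position: [0.6096, -0.0804, 0.2997]
tool_rot: [-3.141, 0.0, 1.444]
force: [0.0, -0.9, -0.6]
grip_width: 0.0856
finger_force: 0.0
```

```bash
python3 - <<'E'
from h import *
o=observe();c=cal('wrist');im=grab_frame('wrist');cv2.imwrite('pics/w1.png',im[:,:,::-1])
print(o['position'],o['tool_rot'],o['qpos'].round(2),c['t'],c['f'])
for p in([.611,-.075,.212],[.611,-.075,.166],[.6047,-.1156,.158]):print(proj(c,p,True))
np.savez('w1.npz',t=c['t'],R=c['R'])
E
```

```text
[ 0.60961505 -0.08043258  0.29968892] [-3.14050662e+00  2.97184729e-04  1.44382333e+00] [ 0.37  0.48 -0.49  1.52  0.24  1.2  -0.29] [ 0.61852174 -0.00526954  0.44244234] 371.64829954431775
(np.float64(323.02361389965387), np.float64(234.67171840490818))
(np.float64(322.7004759413546), np.float64(217.21495681825263))
(np.float64(321.2222622928324), np.float64(263.3848691255105))
```

View pics/w1.png

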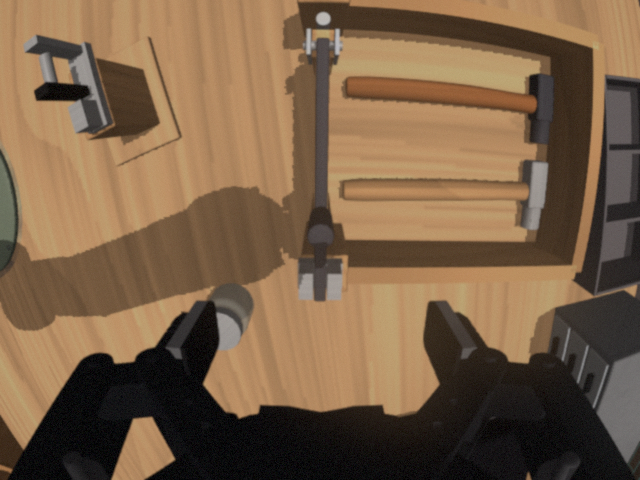

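The wrist view shows the knob top at (319.5,233), the bar axis from (321.5,60) to (320.5,200), and the bar end at (320.5,300). The keeper is at upper left: lip around (93,115), buffer (62,90), back plate (52,47). Nothing blocks the knob.

```bash
python3 - <<'E'
from h import *
w=cal('wrist');s=cal('scene');t=cal('top')
S=lambda x,y:(250+x/3.333,190+y/3.333)
T=lambda x,y:(270+(x-400)/2.664,190+y/2.667)
W=(w['t'],ray(w,319.5,233,True))
k,e=tri([W,(s['t'],ray(s,*S(136,206))),(t['t'],ray(t,*T(658,31)))]);print('knob',k,e)
print('w@.212',onz(w,319.5,233,.212,True))
a=onz(w,321.5,60,.158,True);b=onz(w,320.5,200,.158,True);e=onz(w,320.5,300,.158,True);print('bar',a,b,e)
d=(b-a)[:2];d/=np.linalg.norm(d);print('dir',d,np.degrees(np.arctan2(d[1],d[0])))
print('hinge from knob',k[:2]-.165*d,'from end',e[:2]-.240*d)
print('buffer tri',tri([(w['t'],ray(w,36,90,True)),(s['t'],ray(s,*S(233,43))),(t['t'],ray(t,*T(490,275)))]))
for n,p,z in(('bufL',(36,92),.202),('bufface',(62,98),.202),('lipA',(76,103),.16),('lipB',(100,96),.16),('lipC',(112,126),.16)):print(n,onz(w,*p,z,True))
E
```

```text
knob [ 0.61025754 -0.07484258  0.21306935] [np.float64(0.001712663596486994), np.float64(0.000864849651399372), np.float64(0.0015930990750669608)]
w@.212 [ 0.60863833 -0.07447289  0.212     ]
bar [0.62521543 0.04363554 0.158     ] [ 0.61060697 -0.06392223  0.158     ] [ 0.59950913 -0.14992335  0.158     ]
dir [-0.13458401 -0.99090219] -97.73456599293077
hinge from knob [0.6324639  0.08865628] from end [0.6318093  0.08789318]
buffer tri (array([0.41061167, 0.06545349, 0.20827085]), [np.float64(0.002301663748902199), np.float64(0.0019977090073438016), np.float64(0.0005723987098571447)])
bufL [0.40172994 0.0667975  0.202     ]
bufface [0.42910754 0.05352364 0.202     ]
lipA [0.4116833  0.05477865 0.16      ]
lipB [0.43866794 0.05363815 0.16      ]
lipC [0.44657846 0.0251862  0.16      ]
```

```bash
python3 - <<'E'
from h import *
print(delta([.6095,-.0747,.23],[3.1416,0,1.436]),delta([.6095,-.0747,.178],[3.1416,0,1.436]))
E
```

```text
[0.0131, -0.0013, 0.1399, -0.0003, 0.0003, 0.0031] [0.0132, -0.0013, 0.2439, -0.0003, 0.0003, 0.0031]
```

Request:
{"method": "play_rows", "body": {"deltas": [[0,0,0.1,0,0,0,0],[0,0,0.1,0,0,0,0],[0,0,0.1,0,0,0,0],[0,0,0.1,0,0,0,0]]}}

```text
clock: 2.5
position: [0.6103, -0.0806, 0.2523]
tool_rot: [3.14, 0.0, 1.443]
force: [1.0, 0.8, -0.1]
grip_width: 0.0852
finger_force: 0.0
```

```bash
python3 - <<'E'
from h import *
print(observe()['position'],observe()['tool_rot'],delta([.6095,-.0747,.178],[3.1416,0,1.436]))
E
```

```text
[ 0.61032675 -0.08057297  0.25229829] [3.13967162e+00 2.66273146e-05 1.44265144e+00] [0.0114, -0.0034, 0.1486, 0.0009, 0.0, 0.0032]
```

Request:
{"method": "play_rows", "body": {"deltas": [[0.0114,-0.0034,0.05,0,0,0.003,0],[0.0114,-0.0034,0.1,0,0,0.003,0],[0.0114,-0.0034,0.148,0,0,0.003,0],[0.0114,-0.0034,0.148,0,0,0.003,0],[0.0114,-0.0034,0.148,0,0,0.003,0.4]], "newtons": 40}}

```text
clock: 3.0
position: [0.6095, -0.0742, 0.178]
tool_rot: [3.14, -0.0, 1.437]
force: [0.4, -0.7, 0.9]
grip_width: 0.0731
finger_force: 0.0
```

Request:
{"method": "play_rows", "body": {"deltas": [[0,0,0,0,0,0,0.6],[0,0,0,0,0,0,0.7],[0,0,0,0,0,0,0.8],[0,0,0,0,0,0,0.9],[0,0,0,0,0,0,1],[0,0,0,0,0,0,1],[0,0,0,0,0,0,1],[0,0,0,0,0,0,1]]}}

```text
clock: 3.8
position: [0.6093, -0.0742, 0.177]
tool_rot: [3.14, 0.0, 1.437]
force: [0.2, -0.9, 6.6]
grip_width: 0.0171
finger_force: 38.9
```

```bash
python3 - <<'E'
from h import *
o=observe();print({k:o[k] for k in('clock','position','tool_rot','force','moment','grip_width','finger_force')})
im=grab_frame('wrist');cv2.imwrite('pics/w2.png',im[:,:,::-1])
E
```

```text
{'clock': 3.8, 'position': array([ 0.6093109 , -0.07423679,  0.17701725]), 'tool_rot': array([3.14029108e+00, 7.27923408e-05, 1.43715459e+00]), 'force': array([ 0.23788471, -0.89715855,  6.5665064 ]), 'moment': array([-0.16836578, -0.03788787,  0.03754075]), 'grip_width': 0.017114080718007494, 'finger_force': 38.87262582778931}
```

View pics/w2.png

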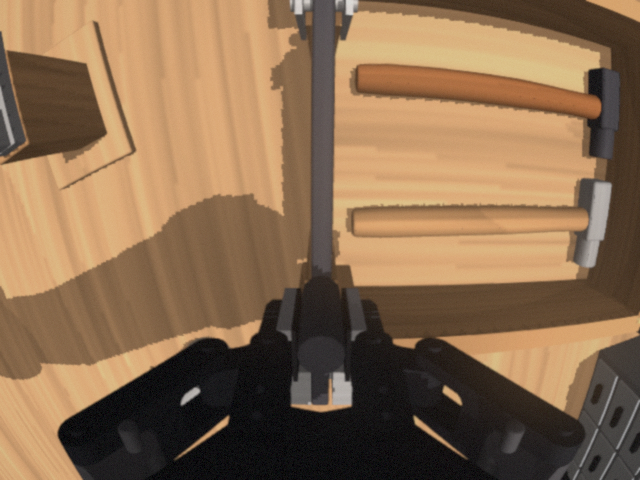

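The knob is gripped: width is 17.1 mm, and it sits centred at about (322,345) between the pads. Next I'll work out the lift about the bar's pivot.

```bash
cat >> h.py <<'E'
H=np.array([.6315,.0893,0]); PSI=-.1352; P0=np.array([.6093,-.0742,.177]); Q0=Rotation.from_euler('xyz',[np.pi,0,1.437])
D0=np.array([np.sin(PSI),-np.cos(PSI),0])
def pose(th,al):
    piv=H+.03*D0+[0,0,.15]
    A=Rotation.from_rotvec(-al*np.array([np.cos(PSI),np.sin(PSI),0])); B=Rotation.from_rotvec([0,0,-th])
    p=piv+A.apply(P0-piv); return H+B.apply(p-H),B*A*Q0
def rows(a,L):
    p,q=pose(*a)
    for b in L:
        r,s=pose(*b); print((np.r_[q.inv().apply(r-p)/.5,(q.inv()*s).as_rotvec()/np.radians(120),1]).round(4).tolist(),',')
E
python3 - <<'E'
from h import *
rows((0,0),[(0,.03*i) for i in range(1,6)])
E
```

```text
[0.0017, 0.0, -0.0081, 0.0, -0.0143, 0.0, 1.0] ,
[0.0037, 0.0, -0.0161, 0.0, -0.0286, -0.0, 1.0] ,
[0.0059, 0.0, -0.024, 0.0001, -0.043, -0.0, 1.0] ,
[0.0084, 0.0, -0.0319, 0.0001, -0.0573, 0.0, 1.0] ,
[0.0111, 0.0, -0.0397, 0.0001, -0.0716, -0.0, 1.0] ,
```

Request:
{"method": "play_rows", "body": {"deltas": [[0.0017,0,-0.0081,0,-0.0143,0,1],[0.0037,0,-0.0161,0,-0.0286,0,1],[0.0059,0,-0.024,0,-0.043,0,1],[0.0084,0,-0.0319,0,-0.0573,0,1],[0.0111,0,-0.0397,0,-0.0716,0,1],[0.0111,0,-0.0397,0,-0.0716,0,1],[0.0111,0,-0.0397,0,-0.0716,0,1],[0.0111,0,-0.0397,0,-0.0716,0,1]]}}

```text
clock: 4.65
position: [0.6094, -0.0688, 0.1963]
tool_rot: [-3.141, 0.151, 1.437]
force: [0.4, -5.7, 1.1]
grip_width: 0.0167
finger_force: 40.0
```

```bash
python3 - <<'E'
from h import *
o=observe();print({k:o[k] for k in('clock','position','tool_rot','force','moment','grip_width','finger_force','qpos')})
p,q=pose(0,.15);print(p,q.as_euler('xyz'))
rows((0,.15),[(.05*i+.005*0,.15) for i in range(1,11)])
rows((.5,.15),[(.5+.055*i,.15) for i in range(1,11)])
s=grab_frame('scene');cv2.imwrite('pics/s1.png',cv2.resize(s[190:310,230:390,::-1],(800,600),interpolation=cv2.INTER_CUBIC))
E
```

```text
{'clock': 4.65, 'position': array([ 0.60943419, -0.06883008,  0.19626976]), 'tool_rot': array([-3.14137238,  0.15108331,  1.4372815 ]), 'force': array([ 0.44966186, -5.67998655,  1.0931609 ]), 'moment': array([-0.59950408, -0.01143838,  0.00837003]), 'grip_width': 0.016732564666836522, 'finger_force': 40.034637451171875, 'qpos': array([ 0.20491863,  0.57346193, -0.39660186,  1.64770375,  0.41696119,
        1.03917199, -0.49972627])}
[ 0.61004818 -0.06869992  0.19687101] [-3.14138051  0.14999985  1.43701594]
[0.0004, -0.0159, -0.0001, 0.0036, 0.0, 0.0236, 1.0] ,
[0.0016, -0.0318, -0.0002, 0.0071, 0.0, 0.0472, 1.0] ,
[0.0036, -0.0477, -0.0005, 0.0107, 0.0, 0.0708, 1.0] ,
[0.0064, -0.0633, -0.0009, 0.0143, 0.0, 0.0944, 1.0] ,
[0.0099, -0.0789, -0.0015, 0.0178, 0.0, 0.118, 1.0] ,
[0.0142, -0.0942, -0.0021, 0.0214, 0.0, 0.1416, 1.0] ,
[0.0192, -0.1093, -0.0029, 0.025, 0.0, 0.1652, 1.0] ,
[0.025, -0.1242, -0.0038, 0.0285, 0.0, 0.1888, 1.0] ,
[0.0316, -0.1387, -0.0047, 0.0321, 0.0, 0.2124, 1.0] ,
[0.0388, -0.1528, -0.0058, 0.0357, 0.0001, 0.2361, 1.0] ,
[0.0005, -0.0175, -0.0001, 0.0039, 0.0, 0.026, 1.0] ,
[0.0019, -0.035, -0.0003, 0.0078, 0.0, 0.0519, 1.0] ,
[0.0043, -0.0524, -0.0006, 0.0118, 0.0, 0.0779, 1.0] ,
[0.0077, -0.0696, -0.0011, 0.0157, 0.0, 0.1039, 1.0] ,
[0.0119, -0.0866, -0.0018, 0.0196, 0.0, 0.1298, 1.0] ,
[0.0171, -0.1033, -0.0026, 0.0235, 0.0, 0.1558, 1.0] ,
[0.0232, -0.1197, -0.0035, 0.0275, 0.0, 0.1818, 1.0] ,
[0.0302, -0.1358, -0.0045, 0.0314, 0.0, 0.2077, 1.0] ,
[0.038, -0.1514, -0.0057, 0.0353, 0.0, 0.2337, 1.0] ,
[0.0467, -0.1666, -0.007, 0.0392, 0.0001, 0.2597, 1.0] ,
```

View pics/s1.png

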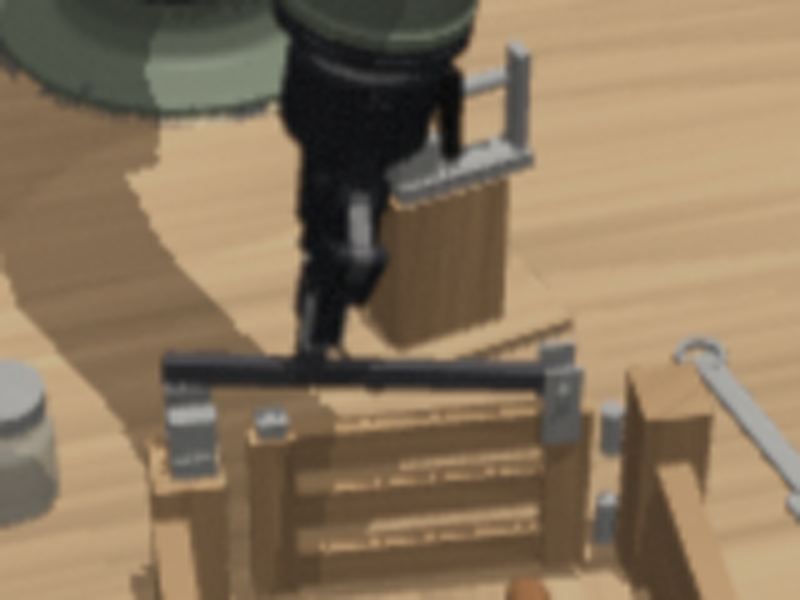

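The view shows the bar raised well above the shut catch (bar at (190,370), catch top at (190,410)), with the gate still shut. Now for the swing.

Request:
{"method": "play_rows", "body": {"deltas": [[0.0004,-0.0159,-0.0001,0.0036,0,0.0236,1],[0.0016,-0.0318,-0.0002,0.0071,0,0.0472,1],[0.0036,-0.0477,-0.0005,0.0107,0,0.0708,1],[0.0064,-0.0633,-0.0009,0.0143,0,0.0944,1],[0.0099,-0.0789,-0.0015,0.0178,0,0.118,1],[0.0142,-0.0942,-0.0021,0.0214,0,0.1416,1],[0.0192,-0.1093,-0.0029,0.025,0,0.1652,1],[0.025,-0.1242,-0.0038,0.0285,0,0.1888,1],[0.0316,-0.1387,-0.0047,0.0321,0,0.2124,1],[0.0388,-0.1528,-0.0058,0.0357,0,0.2361,1]]}}

```text
clock: 5.7
position: [0.5364, -0.0381, 0.1961]
tool_rot: [-3.141, 0.149, 0.936]
force: [3.1, 1.2, -3.3]
grip_width: 0.0169
finger_force: 39.9
```

Request:
{"method": "play_rows", "body": {"deltas": [[0.0005,-0.0175,-0.0001,0.0039,0,0.026,1],[0.0019,-0.035,-0.0003,0.0078,0,0.0519,1],[0.0043,-0.0524,-0.0006,0.0118,0,0.0779,1],[0.0077,-0.0696,-0.0011,0.0157,0,0.1039,1],[0.0119,-0.0866,-0.0018,0.0196,0,0.1298,1],[0.0171,-0.1033,-0.0026,0.0235,0,0.1558,1],[0.0232,-0.1197,-0.0035,0.0275,0,0.1818,1],[0.0302,-0.1358,-0.0045,0.0314,0,0.2077,1],[0.038,-0.1514,-0.0057,0.0353,0,0.2337,1],[0.0467,-0.1666,-0.007,0.0392,0,0.2597,1]]}}

```text
clock: 6.7
position: [0.4846, 0.0308, 0.1962]
tool_rot: [-3.141, 0.146, 0.386]
force: [13.4, 3.6, -9.2]
grip_width: 0.0173
finger_force: 39.5
```

Request:
{"method": "play_rows", "body": {"deltas": [[0,0,0,0,0,0,1],[0,0,0,0,0,0,1]]}}

```text
clock: 6.9
position: [0.4847, 0.0308, 0.1962]
tool_rot: [-3.141, 0.146, 0.388]
force: [10.3, 3.9, -8.1]
grip_width: 0.0166
finger_force: 39.5
```

```bash
cat >> h.py <<'E'
def rep(th,al):
    o=observe();p,q=pose(th,al)
    r=o['position']-H; ang=np.arctan2(r[1],r[0]);thm=(np.arctan2(*(pose(0,al)[0]-H)[1::-1])-ang)%(2*np.pi)
    tg=np.array([np.sin(ang),-np.cos(ang),0]);rd=np.array([np.cos(ang),np.sin(ang),0])
    f=np.array(o['force']);print('t',round(o['clock'],2),'theta meas',thm.round(4),'tang F',(f@tg).round(2),'rad F',(f@rd).round(2),'Fz',f[2].round(2),'pos',o['position'].round(4),'ideal',p.round(4),'rot',o['tool_rot'].round(3),q.as_euler('xyz').round(3),'g',o['grip_width'].round(4),o['finger_force'])
E
python3 - <<'E'
from h import *
rep(1.05,.15)
print(observe()['qpos'].round(2))
c=cal('wrist');im=grab_frame('wrist');cv2.imwrite('pics/w3.png',im[:,:,::-1])
E
```

```text
Traceback (most recent call last):
  File "h.py", line 42, in rep
    f=np.array(o['force']);print('t',round(o['clock'],2),'theta meas',thm.round(4),'tang F',(f@tg).round(2),'rad F',(f@rd).round(2),'Fz',f[2].round(2),'pos',o['position'].round(4),'ideal',p.round(4),'rot',o['tool_rot'].round(3),q.as_euler('xyz').round(3),'g',o['grip_width'].round(4),o['finger_force'])
                                                                                                                                                                                                                                                                   ^^^^^^^^^^^^^^^^^^^^^
AttributeError: 'float' object has no attribute 'round'
```

```bash
sed -i "s/o\['grip_width'\].round(4)/o['grip_width']/" h.py
python3 - <<'E'
from h import *
rep(1.05,.15)
print(observe()['qpos'].round(2),observe()['moment'])
c=cal('wrist');im=grab_frame('wrist');cv2.imwrite('pics/w3.png',im[:,:,::-1])
E
```

```text
t 6.9 theta meas 1.0567 tang F -0.18 rad F -11.07 Fz -8.13 pos [0.4847 0.0308 0.1962] ideal [0.4838 0.0293 0.1969] rot [-3.141  0.146  0.388] [-3.141  0.15   0.387] g 0.016602041374809563 39.50653910636902
[-0.02  0.43 -0.25  1.88  0.15  1.   -1.52] [ 0.98948435 -2.60654779 -0.18766226]
```

View pics/w3.png

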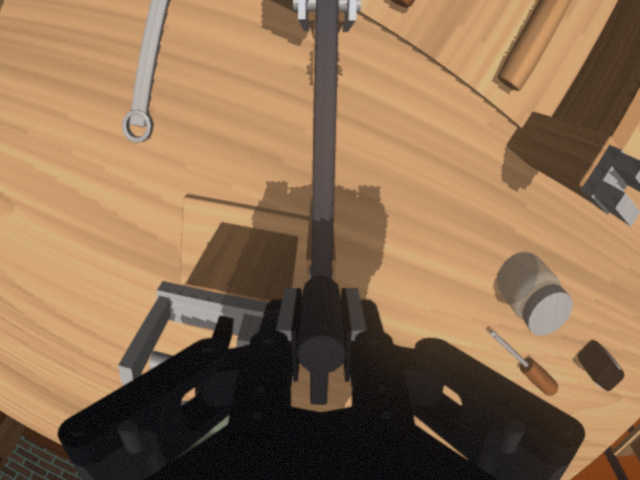

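The view shows the knob still held, the bar clear, and the keeper at lower left (about (200,320)). It is beyond the gate and there is no contact yet. I'll ease the radial load with a small shift toward the hinge and approach slowly.

```bash
python3 - <<'E'
from h import *
rows((1.05,.15),[(1.05+.02*i,.15) for i in range(1,6)])
print();rows((1.15,.15),[(1.15+.008*i,.15) for i in range(1,11)])
E
```

```text
[0.0001, -0.0064, -0.0, 0.0014, 0.0, 0.0094, 1.0] ,
[0.0003, -0.0128, -0.0, 0.0029, 0.0, 0.0189, 1.0] ,
[0.0006, -0.0191, -0.0001, 0.0043, 0.0, 0.0283, 1.0] ,
[0.001, -0.0255, -0.0002, 0.0057, 0.0, 0.0378, 1.0] ,
[0.0016, -0.0318, -0.0002, 0.0071, 0.0, 0.0472, 1.0] ,

[0.0, -0.0026, -0.0, 0.0006, 0.0, 0.0038, 1.0] ,
[0.0, -0.0051, -0.0, 0.0011, 0.0, 0.0076, 1.0] ,
[0.0001, -0.0077, -0.0, 0.0017, 0.0, 0.0113, 1.0] ,
[0.0002, -0.0102, -0.0, 0.0023, 0.0, 0.0151, 1.0] ,
[0.0003, -0.0128, -0.0, 0.0029, 0.0, 0.0189, 1.0] ,
[0.0004, -0.0153, -0.0001, 0.0034, 0.0, 0.0227, 1.0] ,
[0.0005, -0.0178, -0.0001, 0.004, 0.0, 0.0264, 1.0] ,
[0.0007, -0.0204, -0.0001, 0.0046, 0.0, 0.0302, 1.0] ,
[0.0008, -0.0229, -0.0001, 0.0051, 0.0, 0.034, 1.0] ,
[0.001, -0.0255, -0.0002, 0.0057, 0.0, 0.0378, 1.0] ,
```

Request:
{"method": "play_rows", "body": {"deltas": [[0.0015,-0.0064,0,0.0014,0,0.0094,1],[0.003,-0.0128,0,0.0029,0,0.0189,1],[0.0035,-0.0191,-0.0001,0.0043,0,0.0283,1],[0.004,-0.0255,-0.0002,0.0057,0,0.0378,1],[0.0046,-0.0318,-0.0002,0.0071,0,0.0472,1],[0.0046,-0.0318,-0.0002,0.0071,0,0.0472,1],[0.0046,-0.0318,-0.0002,0.0071,0,0.0472,1]]}}

```text
clock: 7.65
position: [0.4797, 0.0455, 0.1959]
tool_rot: [-3.141, 0.149, 0.287]
force: [5.9, 2.8, -4.5]
grip_width: 0.0168
finger_force: 39.8
```

```bash
python3 - <<'E'
from h import *
rep(1.15,.15);print(observe()['moment'])
E
```

```text
t 7.65 theta meas 1.1551 tang F 1.05 rad F -6.46 Fz -4.49 pos [0.4797 0.0455 0.1959] ideal [0.4785 0.0443 0.1969] rot [-3.141  0.149  0.287] [-3.141  0.15   0.287] g 0.01682381152083656 39.821035265922546
[ 0.51652845 -1.53981824 -0.17029058]
```

Request:
{"method": "play_rows", "body": {"deltas": [[0.001,-0.0026,0,0.0006,0,0.0038,1],[0.002,-0.0051,0,0.0011,0,0.0076,1],[0.003,-0.0077,0,0.0017,0,0.0113,1],[0.0032,-0.0102,0,0.0023,0,0.0151,1],[0.0033,-0.0128,0,0.0029,0,0.0189,1],[0.0033,-0.0128,0,0.0029,0,0.0189,1]]}}

```text
clock: 8.25
position: [0.4781, 0.0515, 0.1956]
tool_rot: [3.142, 0.152, 0.246]
force: [-6.0, -2.3, 3.4]
grip_width: 0.0167
finger_force: 40.4
```

```bash
python3 - <<'E'
from h import *
rep(1.19,.15);print(observe()['moment'])
rows((1.19,.15),[(1.19+.008*i,.15) for i in range(1,6)])
E
```

```text
t 8.25 theta meas 1.1944 tang F -0.76 rad F 6.38 Fz 3.36 pos [0.4781 0.0515 0.1956] ideal [0.4768 0.0505 0.1969] rot [3.142 0.152 0.246] [-3.141  0.15   0.247] g 0.016706879841573888 40.356388092041016
[-0.16701379  0.87302338 -0.1487996 ]
[0.0, -0.0026, -0.0, 0.0006, 0.0, 0.0038, 1.0] ,
[0.0, -0.0051, -0.0, 0.0011, 0.0, 0.0076, 1.0] ,
[0.0001, -0.0077, -0.0, 0.0017, 0.0, 0.0113, 1.0] ,
[0.0002, -0.0102, -0.0, 0.0023, 0.0, 0.0151, 1.0] ,
[0.0003, -0.0128, -0.0, 0.0029, 0.0, 0.0189, 1.0] ,
```

Request:
{"method": "play_rows", "body": {"deltas": [[-0.0005,-0.0026,0,0.0006,0,0.0038,1],[-0.001,-0.0051,0,0.0011,0,0.0076,1],[-0.0014,-0.0077,0,0.0017,0,0.0113,1],[-0.0013,-0.0102,0,0.0023,0,0.0151,1],[-0.0012,-0.0128,0,0.0029,0,0.0189,1],[-0.0012,-0.0128,0,0.0029,0,0.0189,1]]}}

```text
clock: 8.85
position: [0.4768, 0.0578, 0.1957]
tool_rot: [-3.141, 0.15, 0.207]
force: [-3.7, -0.3, 1.0]
grip_width: 0.0171
finger_force: 40.2
```

```bash
python3 - <<'E'
from h import *
rep(1.23,.15)
rows((1.23,.15),[(1.23+.004*i,.15) for i in range(1,6)])
c=cal('wrist');im=grab_frame('wrist');cv2.imwrite('pics/w4.png',im[:,:,::-1])
E
```

```text
t 8.85 theta meas 1.2349 tang F 0.46 rad F 3.66 Fz 1.0 pos [0.4768 0.0578 0.1957] ideal [0.4754 0.0567 0.1969] rot [-3.141  0.15   0.207] [-3.141  0.15   0.207] g 0.017090684401738356 40.23496985435486
[0.0, -0.0013, -0.0, 0.0003, 0.0, 0.0019, 1.0] ,
[0.0, -0.0026, -0.0, 0.0006, 0.0, 0.0038, 1.0] ,
[0.0, -0.0038, -0.0, 0.0009, 0.0, 0.0057, 1.0] ,
[0.0, -0.0051, -0.0, 0.0011, 0.0, 0.0076, 1.0] ,
[0.0001, -0.0064, -0.0, 0.0014, 0.0, 0.0094, 1.0] ,
```

View pics/w4.png

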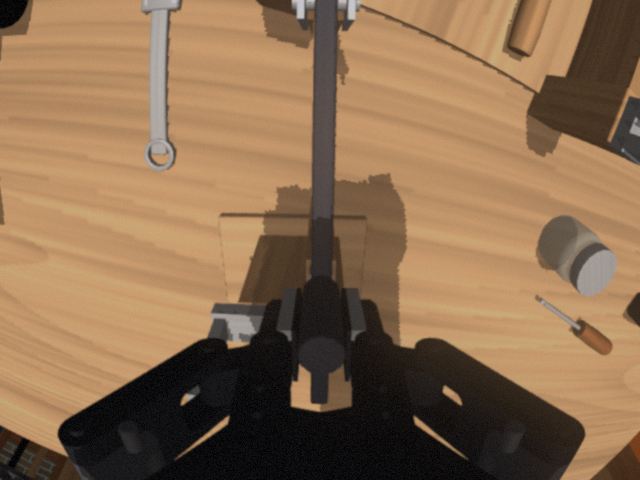

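The view shows the bar still short of the keeper (back plate at about (230,315)), and there is no contact force yet. I'll continue at about 9 mm/s at the tip, in short checked steps.

Request:
{"method": "play_rows", "body": {"deltas": [[-0.0003,-0.0013,0,0.0003,0,0.0019,1],[-0.0006,-0.0026,0,0.0006,0,0.0038,1],[-0.0006,-0.0038,0,0.0009,0,0.0057,1],[-0.0006,-0.0051,0,0.0011,0,0.0076,1],[-0.0006,-0.0064,0,0.0014,0,0.0094,1],[-0.0006,-0.0064,0,0.0014,0,0.0094,1]]}}

```text
clock: 9.5
position: [0.4763, 0.0608, 0.1958]
tool_rot: [-3.141, 0.149, 0.187]
force: [0.7, -0.9, -1.6]
grip_width: 0.0165
finger_force: 40.1
```

```bash
python3 - <<'E'
from h import *
rep(1.25,.15)
rows((1.25,.15),[(1.25+.004*i,.15) for i in range(1,6)])
E
```

```text
t 9.5 theta meas 1.2545 tang F -1.05 rad F -0.54 Fz -1.56 pos [0.4763 0.0608 0.1958] ideal [0.4748 0.0598 0.1969] rot [-3.141  0.149  0.187] [-3.141  0.15   0.187] g 0.016484718796247508 40.054224729537964
[0.0, -0.0013, -0.0, 0.0003, 0.0, 0.0019, 1.0] ,
[0.0, -0.0026, -0.0, 0.0006, 0.0, 0.0038, 1.0] ,
[0.0, -0.0038, -0.0, 0.0009, 0.0, 0.0057, 1.0] ,
[0.0, -0.0051, -0.0, 0.0011, 0.0, 0.0076, 1.0] ,
[0.0001, -0.0064, -0.0, 0.0014, 0.0, 0.0094, 1.0] ,
```

Request:
{"method": "play_rows", "body": {"deltas": [[0,-0.0013,0,0.0003,0,0.0019,1],[0,-0.0026,0,0.0006,0,0.0038,1],[0,-0.0038,0,0.0009,0,0.0057,1],[0,-0.0051,0,0.0011,0,0.0076,1],[0,-0.0051,0,0.0011,0,0.0076,1]]}}

```text
clock: 10.0
position: [0.4758, 0.0634, 0.1958]
tool_rot: [-3.142, 0.149, 0.171]
force: [3.0, 0.4, -2.0]
grip_width: 0.017
finger_force: 40.0
```

```bash
python3 - <<'E'
from h import *
rep(1.266,.15)
E
```

```text
t 10.0 theta meas 1.2707 tang F -0.15 rad F -3.01 Fz -2.03 pos [0.4758 0.0634 0.1958] ideal [0.4743 0.0623 0.1969] rot [-3.142  0.149  0.171] [-3.141  0.15   0.171] g 0.016954500167888333 39.95437502861023
```

No contact yet, so I'll repeat the step to 1.282.

Request:
{"method": "play_rows", "body": {"deltas": [[0.0002,-0.0013,0,0.0003,0,0.0019,1],[0.0004,-0.0026,0,0.0006,0,0.0038,1],[0.0005,-0.0038,0,0.0009,0,0.0057,1],[0.0006,-0.0051,0,0.0011,0,0.0076,1],[0.0006,-0.0051,0,0.0011,0,0.0076,1]]}}

```text
clock: 10.5
position: [0.4754, 0.0658, 0.1957]
tool_rot: [3.142, 0.15, 0.155]
force: [2.2, -0.7, -2.3]
grip_width: 0.0169
finger_force: 40.0
```

```bash
python3 - <<'E'
from h import *
rep(1.282,.15)
E
```

```text
t 10.5 theta meas 1.2867 tang F -1.06 rad F -2.06 Fz -2.31 pos [0.4754 0.0658 0.1957] ideal [0.4739 0.0649 0.1969] rot [3.142 0.15  0.155] [-3.141  0.15   0.155] g 0.016939223791964903 40.005093812942505
```

Request:
{"method": "play_rows", "body": {"deltas": [[0.0001,-0.0013,0,0.0003,0,0.0019,1],[0.0002,-0.0026,0,0.0006,0,0.0038,1],[0.0003,-0.0038,0,0.0009,0,0.0057,1],[0.0003,-0.0038,0,0.0009,0,0.0057,1]]}}

```text
clock: 10.9
position: [0.4752, 0.0672, 0.1957]
tool_rot: [3.141, 0.15, 0.142]
force: [2.0, -4.4, -1.2]
grip_width: 0.0166
finger_force: 40.1
```

```bash
python3 - <<'E'
from h import *
rep(1.294,.15)
E
```

```text
t 10.9 theta meas 1.2955 tang F -4.61 rad F -1.4 Fz -1.2 pos [0.4752 0.0672 0.1957] ideal [0.4737 0.0668 0.1969] rot [3.141 0.15  0.142] [-3.141  0.15   0.143] g 0.016628287261280985 40.14276444911957
```

Contact, at about 1.4 mm compression. I'll press on in small slow steps.

Request:
{"method": "play_rows", "body": {"deltas": [[0.0001,-0.001,0,0.0002,0,0.0014,1],[0.0001,-0.002,0,0.0004,0,0.0028,1],[0.0002,-0.0029,0,0.0006,0,0.0042,1],[0.0002,-0.0038,0,0.0009,0,0.0057,1],[0.0002,-0.0038,0,0.0009,0,0.0057,1],[0.0002,-0.0038,0,0.0009,0,0.0057,1]]}}

```text
clock: 11.5
position: [0.475, 0.0686, 0.1957]
tool_rot: [3.14, 0.15, 0.13]
force: [2.3, -7.4, 0.0]
grip_width: 0.0166
finger_force: 40.2
```

```bash
python3 - <<'E'
from h import *
rep(1.306,.15)
E
```

```text
t 11.5 theta meas 1.3043 tang F -7.65 rad F -1.33 Fz 0.04 pos [0.475  0.0686 0.1957] ideal [0.4734 0.0687 0.1969] rot [3.14 0.15 0.13] [-3.141  0.15   0.131] g 0.01659789997101347 40.209481716156006
```

Request:
{"method": "play_rows", "body": {"deltas": [[0.0001,-0.001,0,0.0002,0,0.0014,1],[0.0001,-0.002,0,0.0004,0,0.0028,1],[0.0002,-0.0029,0,0.0006,0,0.0042,1],[0.0002,-0.0038,0,0.0009,0,0.0057,1],[0.0002,-0.0044,0,0.001,0,0.0066,1],[0.0002,-0.0044,0,0.001,0,0.0066,1],[0.0002,-0.0044,0,0.001,0,0.0066,1]]}}

```text
clock: 12.2
position: [0.4748, 0.0702, 0.1956]
tool_rot: [3.14, 0.151, 0.115]
force: [1.5, -10.4, 1.3]
grip_width: 0.0167
finger_force: 40.4
```

```bash
python3 - <<'E'
from h import *
rep(1.32,.15)
rows((1.32,.15),[(1.32,.15-.02*i) for i in range(1,8)])
E
```

```text
t 12.2 theta meas 1.3143 tang F -10.51 rad F -0.27 Fz 1.31 pos [0.4748 0.0702 0.1956] ideal [0.4731 0.0709 0.1969] rot [3.14  0.151 0.115] [-3.141  0.15   0.117] g 0.016688337736414476 40.37920832633972
[-0.001, -0.0, 0.0054, -0.0, 0.0095, -0.0, 1.0] ,
[-0.0019, -0.0, 0.0108, -0.0, 0.0191, -0.0, 1.0] ,
[-0.0028, -0.0, 0.0163, -0.0, 0.0286, -0.0, 1.0] ,
[-0.0035, -0.0, 0.0217, -0.0001, 0.0382, -0.0, 1.0] ,
[-0.004, -0.0, 0.0272, -0.0001, 0.0477, -0.0, 1.0] ,
[-0.0045, -0.0, 0.0327, -0.0001, 0.0573, -0.0, 1.0] ,
[-0.0049, -0.0, 0.0382, -0.0001, 0.0668, -0.0, 1.0] ,
```

Request:
{"method": "play_rows", "body": {"deltas": [[0,-0.0008,0,0.0002,0,0.0012,1],[0,-0.0016,0,0.0004,0,0.0024,1],[0,-0.0016,0,0.0004,0,0.0024,1],[0,-0.0016,0,0.0004,0,0.0024,1]]}}

```text
clock: 12.6
position: [0.4747, 0.0707, 0.1956]
tool_rot: [3.139, 0.151, 0.11]
force: [2.1, -12.9, 1.1]
grip_width: 0.0169
finger_force: 40.4
```

```bash
python3 - <<'E'
from h import *
rep(1.325,.15)
E
```

```text
t 12.6 theta meas 1.318 tang F -13.08 rad F -0.56 Fz 1.1 pos [0.4747 0.0707 0.1956] ideal [0.473  0.0717 0.1969] rot [3.139 0.151 0.11 ] [-3.141  0.15   0.112] g 0.01694525244597978 40.41994392871857
```

Request:
{"method": "play_rows", "body": {"deltas": [[-0.001,0,0.0054,0,0.0095,0,1],[-0.0019,0,0.0108,0,0.0191,0,1],[-0.0028,0,0.0163,0,0.0286,0,1],[-0.0035,0,0.0217,0,0.0382,0,1],[-0.0038,0,0.0245,0,0.043,0,1],[-0.0038,0,0.0245,0,0.043,0,1]]}}

```text
clock: 13.2
position: [0.4713, 0.0705, 0.1839]
tool_rot: [3.14, 0.059, 0.11]
force: [4.3, -12.5, -0.8]
grip_width: 0.0171
finger_force: 40.4
```

```bash
python3 - <<'E'
from h import *
rep(1.325,.06)
rows((1.325,.06),[(1.325,.06-.02*i) for i in range(1,4)])
E
```

```text
t 13.2 theta meas 1.319 tang F -12.88 rad F -2.78 Fz -0.81 pos [0.4713 0.0705 0.1839] ideal [0.4694 0.0713 0.185 ] rot [3.14  0.059 0.11 ] [-3.142  0.06   0.112] g 0.017124483196229924 40.439414978027344
[-0.001, -0.0, 0.0054, -0.0, 0.0095, 0.0, 1.0] ,
[-0.0019, -0.0, 0.0108, -0.0, 0.0191, 0.0, 1.0] ,
[-0.0028, -0.0, 0.0163, -0.0, 0.0286, 0.0, 1.0] ,
```

Request:
{"method": "play_rows", "body": {"deltas": [[-0.001,0,0.0054,0,0.0095,0,1],[-0.0019,0,0.0108,0,0.0191,0,1],[-0.0026,0,0.015,0,0.0265,0,1],[-0.0026,0,0.015,0,0.0265,0,1]]}}

```text
clock: 13.6
position: [0.4697, 0.0704, 0.1769]
tool_rot: [3.14, 0.003, 0.11]
force: [3.2, -12.9, 5.0]
grip_width: 0.0169
finger_force: 41.1
```

```bash
python3 - <<'E'
from h import *
rep(1.325,.005)
E
```

```text
t 13.6 theta meas 1.3197 tang F -13.21 rad F -1.65 Fz 5.01 pos [0.4697 0.0704 0.1769] ideal [0.4676 0.0711 0.1777] rot [3.14e+00 3.00e-03 1.10e-01] [-3.142  0.005  0.112] g 0.01692443532571101 41.077160239219666
```

The bar is down on its stop, behind the lip. I'll relax the push, open and retreat.

Request:
{"method": "play_rows", "body": {"deltas": [[0,0.001,0,0,0,0,1],[0,0.002,0,0,0,0,1],[0,0.003,0,0,0,0,1],[0,0.003,0,0,0,0,1]]}}

```text
clock: 14.0
position: [0.4698, 0.0695, 0.1768]
tool_rot: [3.141, 0.004, 0.111]
force: [-0.3, -10.5, 9.0]
grip_width: 0.017
finger_force: 41.2
```

```bash
python3 - <<'E'
from h import *
rep(1.325,.005)
E
```

```text
t 14.0 theta meas 1.3138 tang F -10.35 rad F 1.62 Fz 8.98 pos [0.4698 0.0695 0.1768] ideal [0.4676 0.0711 0.1777] rot [3.141 0.004 0.111] [-3.142  0.005  0.112] g 0.017012470073186285 41.163543462753296
```

Request:
{"method": "play_rows", "body": {"deltas": [[0,0.001,0,0,0,0,1],[0,0.002,0,0,0,0,1],[0,0.002,0,0,0,0,1]]}}

```text
clock: 14.3
position: [0.4699, 0.0692, 0.1769]
tool_rot: [3.141, 0.004, 0.112]
force: [-0.4, -4.3, 9.5]
grip_width: 0.017
finger_force: 41.1
```

```bash
python3 - <<'E'
from h import *
rep(1.325,.005)
E
```

```text
t 14.3 theta meas 1.3121 tang F -4.2 rad F 0.97 Fz 9.45 pos [0.4699 0.0692 0.1769] ideal [0.4676 0.0711 0.1777] rot [3.141 0.004 0.112] [-3.142  0.005  0.112] g 0.016995511640677734 41.064841747283936
```

The lip now carries the load, so the bar is latched. Opening.

Request:
{"method": "play_rows", "body": {"deltas": [[0,0.001,0,0,0,0,1],[0,0.001,-0.001,0,0,0,0.9],[0,0.001,-0.001,0,0,0,0.75],[0,0.001,-0.001,0,0,0,0.6],[0,0.001,-0.001,0,0,0,0.5],[0,0.001,-0.001,0,0,0,0.5],[0,0.001,-0.001,0,0,0,0.5]], "newtons": 20}}

```text
clock: 15.0
position: [0.4697, 0.069, 0.1769]
tool_rot: [-3.141, 0.005, 0.112]
force: [0.1, 0.3, 0.9]
grip_width: 0.0428
finger_force: 0.0
```

Up 120 mm, slowly at first.

Request:
{"method": "play_rows", "body": {"deltas": [[0,0,-0.02,0,0,0,0.5],[0,0,-0.05,0,0,0,0.5],[0,0,-0.09,0,0,0,0.5],[0,0,-0.15,0,0,0,0.5],[0,0,-0.22,0,0,0,0.5],[0,0,-0.26,0,0,0,0.5],[0,0,-0.26,0,0,0,0.5]]}}

```text
clock: 15.7
position: [0.4713, 0.0693, 0.3102]
tool_rot: [-3.141, -0.0, 0.112]
force: [0.3, -0.2, 0.1]
grip_width: 0.0427
finger_force: 0.0
```

```bash
python3 - <<'E'
from h import *
o=observe();print(o['position'],o['force'])
c=cal('wrist');im=grab_frame('wrist');cv2.imwrite('pics/w5.png',im[:,:,::-1])
E
```

```text
[0.47132201 0.06930043 0.31016029] [ 0.31056984 -0.23338789  0.08784632]
```

View pics/w5.png

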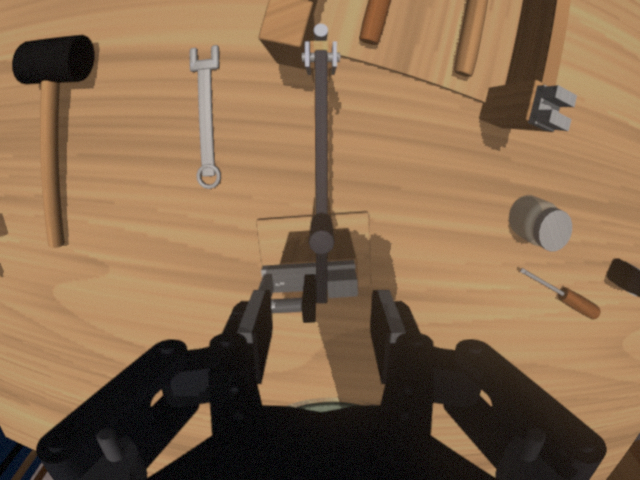

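The view shows the bar lying in the keeper: bar end at (321,295), lip to its right at (340,280), black buffer to its left at (309,295). The gripper is clear.

```bash
python3 -c "
from workcell import *
print(job_done())"
```

```text
the job is handed in; nothing more can be done
None
```

The gate is open and latched at the hold-open post, with the bar down between the keeper's lip and buffer. The gripper is clear, and I handed the job in at about 16 s; no verdict came back.

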